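Hang the control-box door back on its hinge pins

TASK

The lift-off door of the printer's control box is parked upright in the plywood stand: lift it out and hang it, standing open, by lowering both hinge knuckles gently onto the box's two upright pins and keeping hold of it until they are fully down, feeling for them because their strip is screwed on through slots and rarely sits central. Then swing the door gently shut against the seal and let go. Never press hard, knock or drop the door, and leave the other things on the bench where they are.

Things in the scene. Friction and masses are not known exactly. Their poses are not given: they have to be found in the camera images.
- box: Grey sheet-steel control box, open in front, fixed: 120 (x) x 232 (y) x 206 mm high, flat roof. Origin under its middle. Its front looks along its own -x: rim at x = -60 mm, rubber gasket 3 mm proud. A hinge strip on the rim at the -y side carries two upright pins on one vertical axis, and sits up to 6.5 mm to either side of mid-slot along the box's y (never x or z), screwed tight.
- pin_low (a point): Centre of the lower pin's flat tip (box x = -77, y = -93, z = 64 mm) IF the strip were in mid-slot; the true pin is up to 6.5 mm away along the box's y, which this reading does not show: feel or look for it. Pin 8 mm thick, 20 mm tall, its last 3 mm tapering to a 7.2 mm flat tip, on a shoulder (barrel 22 mm wide, 20 tall) at z = 44 mm. Axes as the box's.
- pin_high (a point): The same for the upper pin: tip at z = 167 mm, shoulder at z = 147 mm, off mid-slot by the same hidden shift as the lower one. Axes as the box's. At 167 mm the pin stands free above its barrel (z = 127 to 147 mm), open to the box's front and from above.
- shut_centre (a point): Where the door's centre comes when hung and shut, strip in mid-slot (fixed to the box, z = 104.5 mm; axes as the box's and as the shut door's). The door opens by turning positively about z (counter-clockwise from above) on the pins, its free edge swinging out along the box's -x: 90 degrees open, its yaw is the box's yaw + 90 degrees. The gasket stops it; no latch.
- door_centre (a point): Centre of the grey steel door panel, 12 mm thick (its x), 184 wide (y), 185 tall (z), 0.36 to 0.56 kg. Outer face towards its own -x, z up. A lock head 18 mm wide stands 6 mm out of the outer face near the free (+y) edge, 100 mm above the underside; the knuckles stand out of the -y edge. Hung, its underside is 12 mm and its top 197 mm above the bench. At first it stands loose in the stand.
- door_top (a point): Middle of the door's top edge, 92.5 mm above door_centre, axes as the door's: pinch the panel here, across its 12 mm thickness, from above; nothing is within 25 mm of the panel there.
- knuckle_low (a point): Centre of the lower mouth of the door's lower knuckle: an upright steel barrel 22 mm across and 24 mm long with a 10 mm hole right through it. In the door's axes 6 mm to -x and 105 mm to -y of the panel's middle, 32 mm above the panel's underside. Hung: at z = 44 mm, on the shoulder.
- knuckle_high (a point): The same point of the upper knuckle, 103 mm above the lower one. Hung: at z = 147 mm, on the shoulder.
- stand: Plywood panel stand (fixed), base 190 (x) x 150 (y) x 8 mm; origin under its base. Plywood fins up to 53 mm high form slots that run along its y. The door stands on the base in a 16 mm wide slot at x = +35 mm, underside 8 mm above the bench; two spare print beds, up to 118 mm high, stand fixed at x = -30 and -80 mm.
- tape: Roll of masking tape lying flat, 104 mm across, 24 mm high; origin at the centre of its underside. Bystander.
- cutters: Side cutters lying flat, about 155 mm long, 16 mm high; origin at the pivot, handles towards -x. Bystander.
- screwdriver: Screwdriver lying on the bench, handle towards its -x. Bystander.
- glue_stick: Upright glue stick, 30 mm across, 95 mm high; origin at the centre of its underside. Bystander.

How it is judged:
On the way:
1. the door hangs on the pins: both knuckles fully down on their shoulders (x of knuckle_low in the frame of box between -0.08 and -0.074 m and y of knuckle_low in the frame of box between -0.101 and -0.085 m and z of knuckle_low in the frame of box below 0.047 m and x of knuckle_high in the frame of box between -0.08 and -0.074 m and y of knuckle_high in the frame of box between -0.101 and -0.085 m and z of knuckle_high in the frame of box below 0.15 m), for 0.2 s.
At the end, for the whole second after the job is handed in: Both knuckles are on their pins and within 3 mm of their shoulders, the door is shut (its panel parallel to the box front within 0.05 rad and its centre within 6 mm, along the box's x, and 10 mm, along its y, of shut_centre), and it is at rest and released (all of step 1 and angle between the x axis of door_centre and the x axis of box, either way round below 0.05 rad and x of door_centre in the frame of box between -0.077 and -0.065 m and y of door_centre in the frame of box between 0.002 and 0.022 m and linear speed of leaf below 0.02 m/s and angular speed of leaf below 0.1 rad/s); the robot touches nothing.
It fails at once if the door is pressed, knocked or dropped on the box or its pins with more than 50 N (contact force between leaf and box above 50 N).
It fails at once if the door is let go over the pins before its knuckles are down to 3 mm from their shoulders (x of knuckle_low in the frame of box between -0.081 and -0.073 m and y of knuckle_low in the frame of box between -0.102 and -0.084 m and z of knuckle_low in the frame of box between 0.047 and 0.075 m and contact force between the fingers and leaf below 0.3 N).
It fails at once if another thing on the bench is displaced by more than 25 mm (distance of any of tape, cutters, screwdriver, glue_stick from where it was at the start of the episode above 0.025 m).
It also fails if it takes over 67 s, if anything falls off the work surface, if the arm or the gripper's body presses on something with over 40 N, if the wrist force passes 120 N, or if a joint passes its speed limit or range.

ROBOT

A 6-joint arm with a two-finger parallel gripper is mounted at the origin on the work surface. World frame = base frame: x ahead of the robot, y to its left, z up, the work surface at z = 0. Lengths are in m, angles in rad, forces in N, time in s.
With the tool pointing down it reaches from about 0.35 to 0.775 m from the base axis. Payload 7.3 kg.
Tool frame: the origin (TCP) lies on the centre line of the jaws, within the pads' length; the fingertips stand 17 mm ahead of it and the grasp point (between the pads) lies 2 mm behind it (robot.tcp_to_tips is the distance from the TCP to the fingertips, in m); z points along the fingers, y is the line along which they close (so a half turn about z gives the same grasp; the last joint's range is limited). The gripper opens to 92 mm and grips with 3 to 60 N. Pads are 19 mm wide; open, the fingers measure 130 mm over their backs; the gripper's body (75 mm by 190 mm) begins 47 mm behind the grasp point.
Start: joints at [-1.275, 0.342, 1.524, -0, 1.275, -0.146], TCP at [0.224, -0.475, 0.244] pointing down, gripper open.
Joint ranges: [-2.53, 2.53], [-0.77, 2.02], [0.04, 2.7], [-1, 4.14], [0.28, 2.66], [-3.11, 3.11]. Speed limits (rad/s): [2.57, 2.57, 3.14, 3.14, 3.14, 3.14].

INTERFACE

Orientations are given as [roll, pitch, yaw] about the fixed x, y, z axes, in that order (R = Rz(yaw) Ry(pitch) Rx(roll)).
In Python, from cell import robot gives the robot as it stands. The module is installed in compiled form; this text tells all that it offers.
- The arm moves only by the tool carry_out, never from a script. Its argument "commands" is a list of rows, each a list of 3 entries, a list of its own where there are three numbers: the shift along the tool's x, y, z in m, then the turn about the tool's z in rad, then the opening, from 0 (shut) to 1 (fully open). In form: [[[dx, dy, dz], yaw, claw], ...]. A call has 1 to 20 rows; each row shifts and turns the commanded pose from where the row before left it, along the tool's axes as they then stand; what a row does not reach is not made up. A row lasts 1/8 s, in which the tool goes at most 62.5 mm and 10.7 degrees, less where a joint would pass 70% of its speed; a pose out of reach is approached as far as the arm can. A call is refused whole if a number of a shift passes 0.0625 or a number of a turn 0.188, either way. A call with a gripper value outside its range is refused whole. The fingers move at their own pace and stop on an object; "newtons" is the grip in N (left out, the last holds). Time passes only in rows, so rows that do not move let the fingers close. It gives the time, the measured TCP pose, the force, the opening and the grip force at its end, in the units of the state.
- robot.observe(): the state, without advancing time (a new reading comes with each control period).
- robot.read_camera(name): name is "scene" or "top" or "wrist"; returns a dict with "pixels" (420x560x3 uint8, red, green, blue), "fx", "fy", "cx", "cy" (pixels), "view" (4x4, takes a point from world to camera coordinates); the wrist camera has in their place "T_tool_cam" (4x4, takes a point from camera to tool coordinates, whose origin is the TCP and whose axes are the flange's). Camera axes: x right, y up, looking along -z (the intrinsics and any distortion apply to the point x, -y, -z); pixel columns grow to the right and rows downward; lengths in m; the calibration is good to about 2 mm. The wrist camera is an equidistant fisheye: a pixel r from the principal point sees the ray r / f radians off the axis. A picture is of the moment at which its call begins: read the wrist's pose just before it. There is no depth.
- robot.hand_in(): hands the job in; it is judged then, once.
Trained networks look in a picture, given as the dict that the camera call returned (one of the last four; its "shot" number tells which), for a name from the list of things; names that differ only in an ending like _2 or _b are one class to them, and where a whole thing is asked for, a point or a joint stands for the part that bears it (a point fixed in the world has none). Each returns a list of dicts, best first, with "p" (0 to 1); they miss things now and then, are a little off and sometimes report something else, mostly with a low value. They report only what shows in the picture. A call takes as long as a camera call.
- robot.find_in(picture, name): "at" ([column, row] in pixels, amid what is visible of it).
- robot.tip_of(picture, name): "at" ([column, row] in pixels: a listed point, or the origin of a listed thing).
The state is a dict: "time": time; "qpos": joint angles; "qvel": joint speeds; "joint_efforts": joint torques, N m; "tool_pos": TCP position; "tool_rot": TCP orientation; "contact_force": force on the tool from outside, world axes, zero at the start; "torque": the same for the moment, N m; "opening": finger opening in m; "grip_force": force on a finger pad.
Only numpy, scipy, OpenCV 4.12 (cv2) and the standard library are available. Lean on these libraries where they do the work, as an engineer would, in place of code of your own. Each camera call takes 0.05 s, during which the arm holds its last target. There are 200 camera calls.

## Working session

There is one attempt and no reset: what is moved stays moved. The work goes in short steps, Python scripts to look and compute and a tool call to move; the robot and the scene stay as the last step left them, time stands still between calls to the robot, and variables do not carry over. Pictures are saved under pics/ and viewed, at most 10 in all, crops included, and the job is handed in when it is done.

Besides the shell and the picture viewer there is one more tool, called after "Request:" as a command line: name --argument value ..., lists and objects as JSON in quotes. carry_out: Moves the arm, as the interface text tells. Its arguments: {"type":"object","properties":{"commands":{"type":"array"},"newtons":{"type":"number"}},"required":["commands"]}

```bash
mkdir -p pics; cat > h.py <<'E'
import numpy as np, cv2
from cell import robot
from scipy.spatial.transform import Rotation as R
def shot(name,fn=None):
    p=robot.read_camera(name)
    if fn: cv2.imwrite('pics/'+fn,p['pixels'][:,:,::-1])
    return p
def ray(p,uv,st=None):
    u,v=uv
    if 'view' in p:
        M=np.linalg.inv(np.array(p['view'])); d=np.array([(u-p['cx'])/p['fx'],-(v-p['cy'])/p['fy'],-1])
    else:
        T=np.eye(4);T[:3,:3]=R.from_euler('xyz',st['tool_rot']).as_matrix();T[:3,3]=st['tool_pos']
        M=T@np.array(p['T_tool_cam']); a=np.array([(u-p['cx'])/p['fx'],(v-p['cy'])/p['fy']]);r=np.linalg.norm(a)+1e-12
        d=np.array([np.sin(r)*a[0]/r,-np.sin(r)*a[1]/r,-np.cos(r)])
    d=M[:3,:3]@d; return M[:3,3],d/np.linalg.norm(d)
def atz(p,uv,z,st=None):
    o,d=ray(p,uv,st); return o+d*(z-o[2])/d[2]
def proj(p,X,st=None):
    if 'view' in p:
        c=np.array(p['view'])@np.r_[X,1]; return np.array([p['cx']+p['fx']*c[0]/-c[2],p['cy']-p['fy']*c[1]/-c[2]])
    T=np.eye(4);T[:3,:3]=R.from_euler('xyz',st['tool_rot']).as_matrix();T[:3,3]=st['tool_pos']
    c=np.linalg.inv(T@np.array(p['T_tool_cam']))@np.r_[X,1]; a=np.array([c[0],-c[1]]);r=np.arctan2(np.linalg.norm(a),-c[2]);a=a/np.linalg.norm(a)*r
    return np.array([p['cx']+p['fx']*a[0],p['cy']+p['fy']*a[1]])
E
python3 - <<'E'
from h import *
s=robot.observe();print({k:np.round(v,3) for k,v in s.items()})
Z=dict(box=0,pin_low=.064,pin_high=.167,shut_centre=.1045,door_centre=.1005,door_top=.193,knuckle_low=.040,knuckle_high=.143,stand=0,tape=0,cutters=0,screwdriver=0,glue_stick=0)
for c in('top','scene'):
    p=shot(c,c+'.png');print(c,p['fx'],np.round(np.linalg.inv(p['view'])[:3,3],2))
    for n,z in Z.items():
        r=robot.tip_of(p,n)
        print(n,[(np.round(q['at'],1),round(q['p'],2),np.round(atz(p,q['at'],z)[:2],4)) for q in r[:2]])
E
```

```text
{'time': np.float64(0.0), 'qpos': array([-1.275,  0.343,  1.525,  0.   ,  1.275, -0.146]), 'qvel': array([ 0.   , -0.   , -0.002, -0.001,  0.   , -0.   ]), 'joint_efforts': array([ 1.0000e-03, -4.3125e+01, -2.4422e+01,  7.2000e-02,  5.6000e-02,
       -0.0000e+00]), 'tool_pos': array([ 0.224, -0.474,  0.243]), 'tool_rot': array([-3.14 , -0.   ,  0.442]), 'contact_force': array([-0.037, -0.566, -0.086]), 'torque': array([ 0.061, -0.038,  0.025]), 'grip_force': np.float64(0.0), 'opening': np.float64(0.092)}
top 512.5065658408006 [ 0.47 -0.11  1.5 ]
box [(array([154.9, 210.2]), 0.66, array([0.5679, 0.254 ]))]
pin_low [(array([187. , 190.2]), 0.8, array([0.6208, 0.1488]))]
pin_high [(array([182.8, 184. ]), 0.77, array([0.6262, 0.1417]))]
shut_centre [(array([173. , 221.7]), 0.94, array([0.5297, 0.1784]))]
door_centre [(array([332.1, 219.6]), 0.67, array([ 0.5381, -0.257 ])), (array([184.6, 181.4]), 0.35, array([0.6413, 0.1493]))]
door_top [(array([334.3, 218.9]), 0.59, array([ 0.5354, -0.2528]))]
knuckle_low [(array([304.2, 192.9]), 0.89, array([ 0.6173, -0.1836])), (array([185.9, 189.1]
[... 837 characters left out ...]
.2]), 0.74, array([ 0.5267, -0.2587]))]
door_top [(array([255.8, 175.4]), 0.72, array([ 0.5387, -0.2438]))]
knuckle_low [(array([259.8, 241.3]), 0.8, array([ 0.6117, -0.1689]))]
knuckle_high [(array([261.4, 210.9]), 0.8, array([ 0.5991, -0.1708]))]
stand [(array([246.6, 226.7]), 0.79, array([ 0.5598, -0.2706]))]
tape [(array([265.2, 312.1]), 0.79, array([ 0.7645, -0.0151]))]
cutters [(array([327.9, 222.6]), 0.56, array([ 0.3858, -0.093 ]))]
screwdriver [(array([201.4, 200.8]), 0.83, array([ 0.5627, -0.4674])), (array([252.8, 200.3]), 0.2, array([ 0.454 , -0.3421]))]
glue_stick [(array([233.9, 276.2]), 0.84, array([ 0.7285, -0.1602])), (array([255.6, 197.9]), 0.24, array([ 0.439 , -0.3435]))]
```

View pics/top.png

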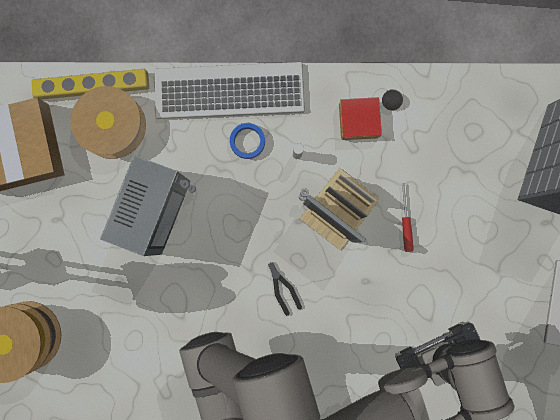

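View pics/scene.png

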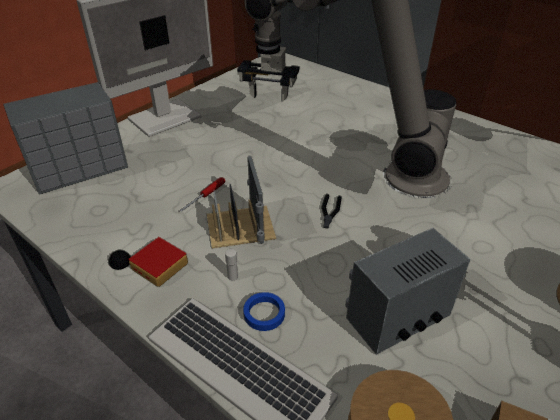

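Top view: the box is at about (154,210), with its hinge at (187,187). The door in its stand runs from the knuckles at (304,193) to (364,242), and it sits about 15° from its hung-open yaw. I'll move above the door and look from near.

Request:
carry_out --commands '[[[0.02,0,-0.02],0,1],[[0.035,-0.007,-0.02],0,1],[[0.04,-0.007,-0.02],0,1],[[0.04,-0.007,0],0,1],[[0.04,-0.007,0],0,1],[[0.04,-0.007,0],0,1],[[0.04,-0.007,0],0,1],[[0.04,-0.007,0],0,1],[[0.04,-0.007,0],0,1],[[0.03,-0.007,0],0,1],[[0.012,-0.005,0],0,1],[[0,0,0],-0.14,1],[[0,0,0],-0.14,1],[[0,0,0],-0.14,1],[[0,0,0],0,1],[[0,0,0],0,1]]'

```text
time: 3.4
tool_pos: [0.5359, -0.2523, 0.3038]
tool_rot: [3.142, 0.0, 0.859]
contact_force: [-0.2, -0.4, 0.3]
opening: 0.092
grip_force: 0.0
```

```bash
python3 - <<'E'
from h import *
s=robot.observe();print(s['tool_pos'],s['tool_rot'],s['qpos'])
p=shot('wrist','w1.png');print(p['fx'],np.round(p['T_tool_cam'],3))
for n,z in dict(door_top=.193,knuckle_low=.040,knuckle_high=.143,door_centre=.1005).items():
    print(n,[(np.round(q['at'],1),round(q['p'],2),np.round(atz(p,q['at'],z,s)[:2],4)) for q in robot.tip_of(p,n)[:2]])
E
```

```text
[ 0.53589662 -0.25225242  0.30378711] [3.14150787e+00 1.83672186e-04 8.58609466e-01] [-5.69193280e-01  4.33876071e-01  1.21863429e+00 -1.94530279e-04
  1.48902455e+00  1.43009456e-01]
325.19226210127806 [[ 0.     0.97   0.244  0.064]
 [ 1.    -0.    -0.     0.001]
 [-0.     0.244 -0.97  -0.141]
 [ 0.     0.     0.     1.   ]]
door_top []
knuckle_low [(array([279.9,  97.2]), 0.72, array([ 0.6075, -0.1761]))]
knuckle_high [(array([281.7,  91.3]), 0.57, array([ 0.605 , -0.1801]))]
door_centre [(array([280.6,  91.4]), 0.41, array([ 0.6078, -0.1761]))]
```

View pics/w1.png

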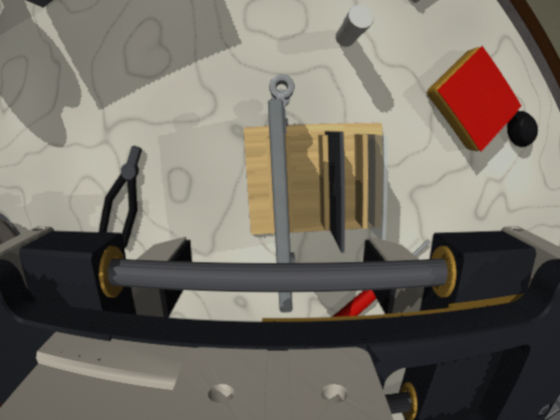

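The wrist view shows the door edge-on, from (277,101) to (287,305), with the upper knuckle ring at (282,88). I'll fit the line of the top edge.

```bash
python3 - <<'E'
from h import *
s=robot.observe();p=shot('wrist')
im=cv2.cvtColor(p['pixels'],cv2.COLOR_RGB2GRAY).astype(int)
for v in (115,140,165,190,215,300): print(v,im[v,262:302].tolist())
for uv in ((277,99),(277.5,110),(281.5,220),(286.5,300),(286.5,309)): print(uv,atz(p,uv,.193,s))
print(atz(p,(282,87),.167,s))
E
```

```text
115 [166, 166, 164, 164, 161, 153, 126, 102, 104, 110, 113, 114, 113, 113, 113, 112, 112, 112, 110, 104, 92, 79, 89, 118, 147, 161, 161, 160, 158, 154, 149, 151, 158, 164, 167, 169, 172, 173, 174, 174]
140 [155, 155, 154, 155, 156, 156, 153, 138, 102, 100, 109, 113, 114, 114, 114, 114, 114, 114, 113, 112, 107, 95, 84, 87, 100, 104, 105, 104, 103, 103, 103, 103, 104, 105, 105, 104, 104, 104, 103, 105]
165 [165, 165, 165, 164, 163, 160, 157, 153, 138, 108, 103, 110, 115, 116, 116, 115, 115, 116, 115, 115, 115, 110, 99, 85, 86, 99, 105, 104, 106, 108, 108, 108, 107, 107, 108, 108, 107, 107, 108, 108]
190 [155, 155, 154, 154, 153, 153, 154, 156, 153, 143, 120, 103, 106, 112, 114, 116, 116, 116, 116, 116, 116, 115, 111, 101, 88, 87, 100, 105, 104, 105, 104, 104, 104, 104, 104, 104, 104, 105, 104, 104]
215 [154, 155, 155, 154, 155, 154, 154, 155, 156, 156, 152, 134, 103, 102, 112, 116, 117, 116, 116, 117, 116, 116, 116, 112, 102, 90, 88, 100, 105, 105, 104, 102, 101, 101, 101, 101, 101, 101, 101, 101]
300 [188, 188, 188, 188, 188, 188, 188, 188, 188, 188, 188, 188, 188, 189, 188, 181, 156, 117, 110, 115, 115, 108, 95, 84, 82, 80, 81, 81, 83, 107, 155, 180, 184, 185, 185, 185, 184, 183, 183, 183]
(277, 99) [ 0.59413573 -0.18593993  0.193     ]
(277.5, 110) [ 0.58885171 -0.19267624  0.193     ]
(281.5, 220) [ 0.53467331 -0.26070323  0.193     ]
(286.5, 300) [ 0.49033058 -0.31960571  0.193     ]
(286.5, 309) [ 0.48426523 -0.32684183  0.193     ]
[ 0.60566846 -0.1789535   0.167     ]
```

Request:
carry_out --commands '[[[-0.003,0.004,0.02],-0.053,1],[[0,0,0.03],0,1],[[0,0,0.03],0,1],[[0,0,0.025],0,1],[[0,0,0.015],0,1],[[0,0,0.006],0,1],[[0,0,0],0,1],[[0,0,0],0,0],[[0,0,0],0,0],[[0,0,0],0,0],[[0,0,0],0,0],[[0,0,0],0,0]]' --newtons 40

```text
time: 5.2
tool_pos: [0.5373, -0.2568, 0.1778]
tool_rot: [3.142, 0.0, 0.915]
contact_force: [-0.7, 0.4, 0.6]
opening: 0.0469
grip_force: 0.0
```

Request:
carry_out --commands '[[[0,0,0],0,0],[[0,0,0],0,0],[[0,0,0],0,0],[[0,0,0],0,0],[[0,0,0],0,0]]'

```text
time: 5.82
tool_pos: [0.5373, -0.2568, 0.1777]
tool_rot: [-3.142, 0.0, 0.915]
contact_force: [-0.3, 0.5, -0.1]
opening: 0.0117
grip_force: 40.0
```

```bash
python3 - <<'E'
from h import *
p=shot('top')
im=cv2.resize(p['pixels'][150:265,85:215],None,fx=5,fy=5,interpolation=cv2.INTER_CUBIC);cv2.imwrite('pics/topcrop.png',im[:,:,::-1])
E
```

```text
(no output)
```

View pics/topcrop.png

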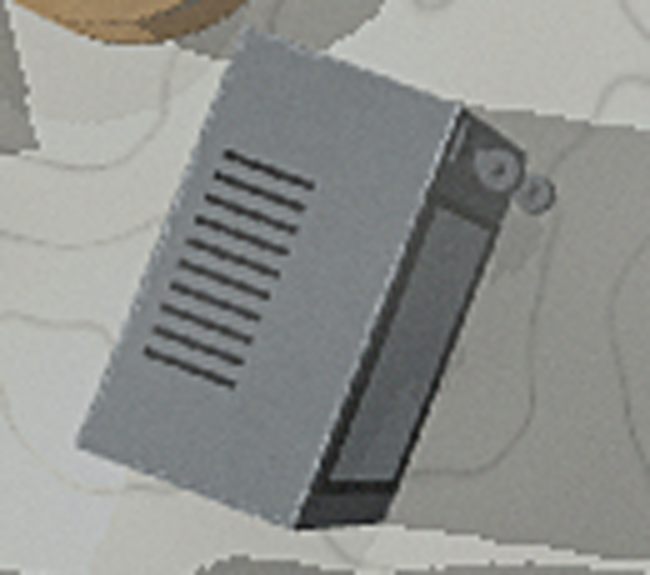

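The crop shows the roof corners at (248,30), (460,105), (295,528) and (78,445). The pins are at (499,169) and (537,192), with 5x scaling.

```bash
python3 - <<'E'
from h import *
p=shot('top')
f=lambda c:(85+(c[0]-2)/5,150+(c[1]-2)/5)
C=[atz(p,f(c),.206)[:2] for c in((248,30),(460,105),(295,528),(78,445))]
for c in C: print(c)
# order: TL=(+x,-y) TR=(-x,-y) BR=(-x,+y) BL=(+x,+y)
L=np.array([[.06,-.116],[-.06,-.116],[-.06,.116],[.06,.116]]);C=np.array(C)
H=(L-L.mean(0)).T@(C-C.mean(0));th=np.arctan2(H[0,1]-H[1,0],H[0,0]+H[1,1])
Rm=np.array([[np.cos(th),-np.sin(th)],[np.sin(th),np.cos(th)]]);o=C.mean(0)
print('yaw',th,'o',o,'res',(C-o)@Rm-L)
for n,c,z in(('high',(499,169),.165),('low',(537,192),.062)):
    X=atz(p,f(c),z)[:2];print(n,X,'box',(X-o)@Rm)
print('nominal pin',o+Rm@[-.077,-.093])
E
```

```text
[0.69419993 0.2604729 ]
[0.65599104 0.15087733]
[0.44006362 0.2304819 ]
[0.48130735 0.34183398]
yaw 1.214614053656958 o [0.56789049 0.24591653] res [[-0.00231332  0.00269417]
 [ 0.0016465   0.00028904]
 [ 0.00096107 -0.00157824]
 [-0.00029425 -0.00140498]]
high [0.62807952 0.13788608] box [-0.08026207 -0.09408134]
low [0.62735431 0.13508138] box [-0.08314361 -0.09437964]
nominal pin [0.62820353 0.14132047]
```

Request:
carry_out --commands '[[[0,0,-0.005],0,0],[[0,0,-0.01],0,0],[[0,0,-0.015],0,0],[[0,0,-0.02],0,0],[[0,0,-0.02],0,0],[[0,0,-0.02],0,0],[[0,0,-0.01],0,0],[[0,0,-0.005],0,0],[[0,0,0],0,0]]'

```text
time: 7.05
tool_pos: [0.5372, -0.2568, 0.2826]
tool_rot: [-3.141, 0.0, 0.915]
contact_force: [-0.5, 0.8, -3.7]
opening: 0.012
grip_force: 40.0
```

Request:
carry_out --commands '[[[0.01,-0.006,0],0,0],[[0.02,-0.012,0],0,0],[[0.025,-0.014,0],-0.03,0],[[0.025,-0.014,0],-0.03,0],[[0.025,-0.014,0],-0.03,0],[[0.025,-0.012,0],-0.03,0],[[0.025,-0.01,0],-0.03,0],[[0.025,-0.008,0],-0.03,0],[[0.025,-0.005,0],-0.03,0],[[0.02,-0.003,0],-0.03,0],[[0.02,0,0],-0.03,0],[[0.01,0,0.01],-0.03,0],[[0,0,0.015],0,0],[[0,0,0.015],0,0],[[0,0,0.015],0,0],[[0,0,0.01],0,0],[[0,0,0],0,0]]'

```text
time: 9.18
tool_pos: [0.5882, 0.0143, 0.2167]
tool_rot: [-3.14, 0.001, 1.214]
contact_force: [-0.7, -0.6, -3.5]
opening: 0.0121
grip_force: 40.0
```

```bash
python3 - <<'E'
from h import *
s=robot.observe();print(s['tool_pos'],s['tool_rot'],s['contact_force'])
p=shot('wrist','w2.png')
for n,z in dict(pin_high=.167,pin_low=.064,knuckle_high=s['tool_pos'][2]-.035).items():
    print(n,[(np.round(q['at'],1),round(q['p'],2),np.round(atz(p,q['at'],z,s)[:2],4)) for q in robot.tip_of(p,n)[:2]])
E
```

```text
[0.5881595  0.01434999 0.21672885] [-3.13985335e+00  5.35240576e-04  1.21430337e+00] [-0.68942061 -0.61667337 -3.46402853]
pin_high [(array([264.6,  15.2]), 0.76, array([0.6284, 0.1421]))]
pin_low []
knuckle_high [(array([287.6,  59.8]), 0.93, array([0.6295, 0.108 ])), (array([268.7,  50.5]), 0.2, array([0.6219, 0.1164]))]
```

View pics/w2.png

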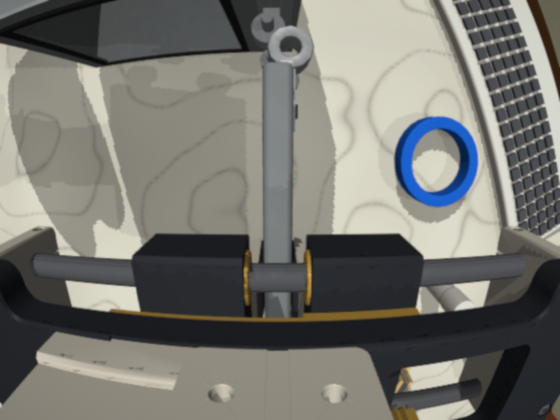

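The knuckle ring is at (290,46) and the pin, mostly visible behind it, is at (267,22). I'll zoom in.

```bash
python3 - <<'E'
from h import *
im=cv2.imread('pics/w2.png')[0:75,235:325]
cv2.imwrite('pics/w2c.png',cv2.resize(im,None,fx=8,fy=8,interpolation=cv2.INTER_CUBIC))
E
```

```text
(no output)
```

View pics/w2c.png

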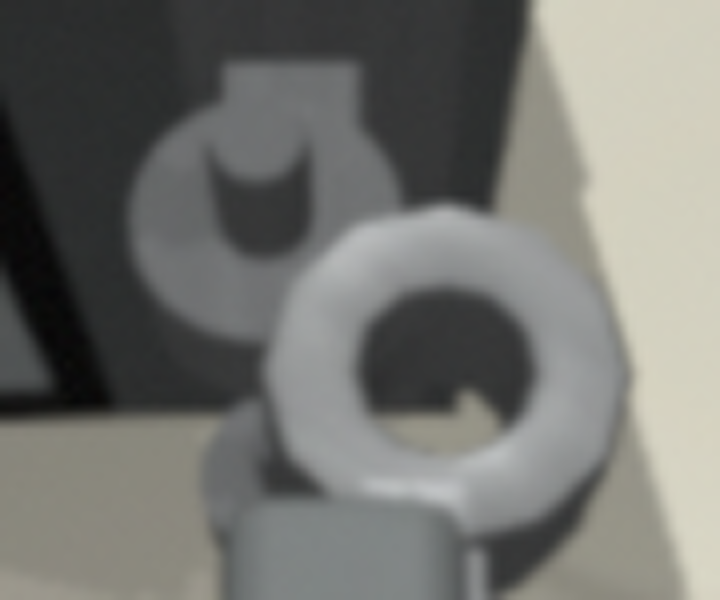

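```bash
cat > m.py <<'E'
from h import *
def rel(p,s,uv,z):
    Rm=R.from_euler('xyz',s['tool_rot']).as_matrix(); return Rm.T@(atz(p,uv,z,s)-s['tool_pos'])
E
python3 - <<'E'
from m import *
s=robot.observe();p=shot('wrist');z=s['tool_pos'][2]
f=lambda c:(235+(c[0]-3.5)/8,(c[1]-3.5)/8)
print('knuckle top',rel(p,s,f((448,372)),z-.0107),atz(p,f((448,372)),z-.0107,s))
for q,h in(((258,137),.167),((265,214),.147)): print('pin',rel(p,s,f(q),h),atz(p,f(q),h,s))
print(p['cx'],p['cy'])
# scale checks
for a,b,h in(((268,372),(628,372),z-.0107),((360,372),(535,372),z-.0107),((128,215),(402,215),.147),((206,137),(309,137),.167)):
    print(np.linalg.norm(atz(p,f(a),h,s)-atz(p,f(b),h,s)))
E
```

```text
knuckle top [0.10368405 0.00675052 0.01074119] [0.63145027 0.10934408 0.20771763]
pin [ 0.13339369 -0.00555571  0.05145054] [0.63033101 0.14147161 0.167     ]
pin [ 0.13359046 -0.00559088  0.07145057] [0.63039525 0.14166417 0.147     ]
277.2272951015232 209.79110648782716
0.0208219910291768
0.010109279069077335
0.022319408783863005
0.0076278979071751464
```

Request:
carry_out --commands '[[[0.005,-0.003,0],0,0],[[0.01,-0.004,0],0,0],[[0.01,-0.004,0],0,0],[[0.005,-0.0013,0],0,0],[[0,0,0.004],0,0],[[0,0,0.004],0,0],[[0,0,0.003],0,0],[[0,0,0],0,0],[[0,0,0],0,0]]'

```text
time: 10.55
tool_pos: [0.5876, 0.0469, 0.2067]
tool_rot: [3.141, -0.0, 1.215]
contact_force: [0.5, 0.9, -3.4]
opening: 0.0116
grip_force: 40.0
```

```bash
python3 - <<'E'
from m import *
s=robot.observe();print(s['tool_pos'],s['tool_rot'],s['contact_force'])
p=shot('wrist','w3.png')
im=p['pixels'][0:75,245:335,::-1]
cv2.imwrite('pics/w3c.png',cv2.resize(im,None,fx=8,fy=8,interpolation=cv2.INTER_CUBIC))
E
```

```text
[0.58761197 0.04689188 0.20672966] [ 3.14141869e+00 -1.07566120e-05  1.21460605e+00] [ 0.47306182  0.86718787 -3.42212026]
```

View pics/w3c.png

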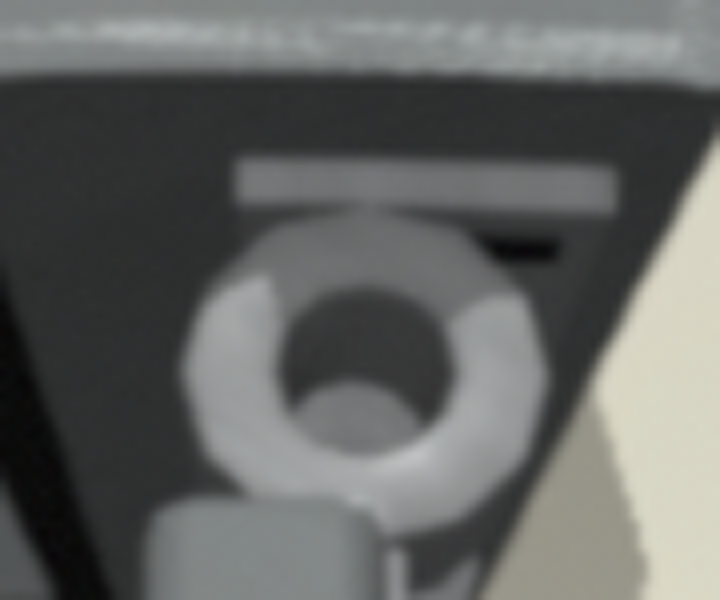

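The pin tip shows through the knuckle hole, with the top of its disc at crop (355,381). The ring is centred at (366,372).

```bash
python3 - <<'E'
from m import *
s=robot.observe();p=shot('wrist');z=s['tool_pos'][2]
f=lambda c:(245+(c[0]-3.5)/8,(c[1]-3.5)/8)
g=lambda uv:((uv[0]-245)*8+3.5,uv[1]*8+3.5)
k=rel(p,s,f((366,372)),z-.0107);print('k',k)
Rm=R.from_euler('xyz',s['tool_rot']).as_matrix()
c=s['tool_pos']+Rm@np.array([k[0],k[1],z-.167]);print('expected tip in crop',g(proj(p,c,s)))
t=s['tool_pos']+Rm@np.array([k[0]+.0036,k[1],z-.167]);print('expected top edge of tip',g(proj(p,t,s)))
for q in ((355,428),(355,432)): print('pin',rel(p,s,f(q),.167)-k)
E
```

```text
k [0.10367362 0.00663425 0.01070692]
expected tip in crop (np.float64(349.2378459691322), np.float64(475.828188215575))
expected top edge of tip (np.float64(349.12857282218056), np.float64(426.55038035894313))
pin [0.00350007 0.00040322 0.02911964]
pin [0.0032067  0.00040251 0.02911963]
```

Request:
carry_out --commands '[[[0,0,0.002],0,0],[[0,0,0.001],0,0],[[0,0,0.001],0,0],[[0,0,0.001],0,0],[[0,0,0.001],0,0],[[0,0,0],0,0]]'

```text
time: 11.4
tool_pos: [0.5874, 0.0468, 0.2006]
tool_rot: [-3.142, 0.0, 1.215]
contact_force: [0.3, -0.4, -4.1]
opening: 0.0118
grip_force: 40.0
```

Request:
carry_out --commands '[[[0,0,0.001],0,0],[[0,0,0.001],0,0],[[0,0,0.001],0,0],[[0,0,0],0,0]]'

```text
time: 11.9
tool_pos: [0.5874, 0.0468, 0.1976]
tool_rot: [-3.141, 0.0, 1.215]
contact_force: [-1.7, -2.6, -2.7]
opening: 0.0121
grip_force: 40.0
```

Request:
carry_out --commands '[[[-0.0005,0,0.001],0,0],[[0,0,0.001],0,0],[[0,0,0.001],0,0],[[0,0,0],0,0]]'

```text
time: 12.4
tool_pos: [0.5873, 0.0467, 0.1945]
tool_rot: [-3.141, -0.0, 1.215]
contact_force: [0.2, -0.4, -3.2]
opening: 0.0116
grip_force: 40.0
```

Request:
carry_out --commands '[[[0,0,0.001],0,0],[[0,0,0.001],0,0],[[0,0,0.001],0,0],[[0,0,0.001],0,0],[[0,0,0],0,0]]'

```text
time: 13.02
tool_pos: [0.5873, 0.0466, 0.1906]
tool_rot: [-3.141, 0.0, 1.215]
contact_force: [-0.1, 0.2, -3.9]
opening: 0.012
grip_force: 40.0
```

Request:
carry_out --commands '[[[0,0,0.002],0,0],[[0,0,0.001],0,0],[[0,0,0.001],0,0],[[0,0,0.001],0,0],[[0,0,0],0,0]]'

```text
time: 13.65
tool_pos: [0.5873, 0.0465, 0.1856]
tool_rot: [-3.141, 0.0, 1.215]
contact_force: [0.7, 0.4, -3.8]
opening: 0.0121
grip_force: 40.0
```

Request:
carry_out --commands '[[[0,0,0.001],0,0],[[0,0,0.001],0,0],[[0,0,0.001],0,0],[[0,0,0.0005],0,0],[[0,0,0.0005],0,0],[[0,0,0],0,0]]'

```text
time: 14.4
tool_pos: [0.5874, 0.0465, 0.1817]
tool_rot: [3.142, 0.0, 1.215]
contact_force: [-1.4, 0.4, -3.9]
opening: 0.0122
grip_force: 40.0
```

Request:
carry_out --commands '[[[0,0,0.0005],0,0],[[0,0,0.0005],0,0],[[0,0,0],0,0]]'

```text
time: 14.78
tool_pos: [0.5875, 0.0463, 0.1814]
tool_rot: [3.14, 0.0, 1.215]
contact_force: [-1.7, -3.0, 3.8]
opening: 0.0117
grip_force: 40.0
```

```bash
python3 - <<'E'
from m import *
s=robot.observe();print(s['tool_pos'],s['contact_force'])
p=shot('wrist','w4.png')
im=p['pixels'][0:75,245:335,::-1]
cv2.imwrite('pics/w4c.png',cv2.resize(im,None,fx=8,fy=8,interpolation=cv2.INTER_CUBIC))
E
```

```text
[0.58753803 0.04632768 0.18143827] [-1.70797486 -3.045705    3.78571213]
```

View pics/w4c.png

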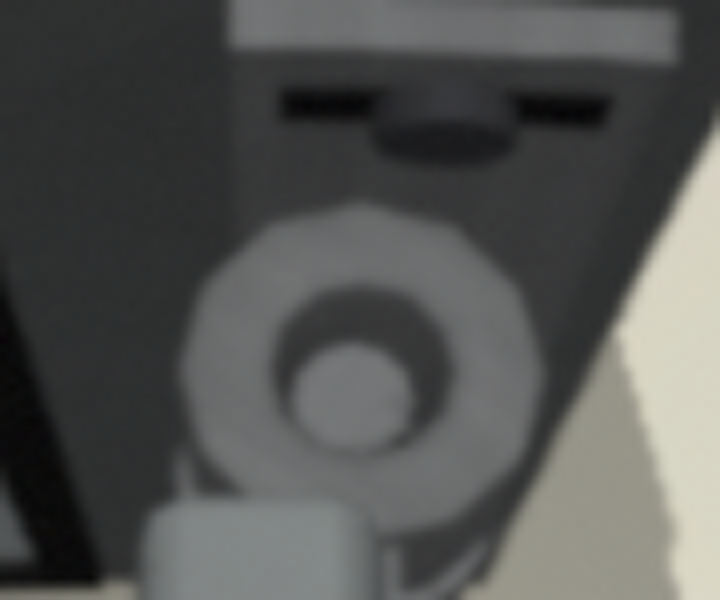

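The door is seated: the pin shows inside the ring and the shoulder is now carrying load, with fz going from -3.9 to +3.8. I'll release it, lift clear and move the closed fingers round to the outer face.

Request:
carry_out --commands '[[[0,0,-0.0005],0,0],[[0,0,0],0,0.1],[[0,0,0],0,0.2],[[0,0,0],0,0.3],[[0,0,0],0,0.4],[[0,0,0],0,0.4],[[0,0,0],0,0.4],[[0,0,-0.01],0,0.4],[[0,0,-0.02],0,0.4],[[0,0,-0.02],0,0.4],[[0,0,0],0,0]]'

```text
time: 16.2
tool_pos: [0.5883, 0.0465, 0.2334]
tool_rot: [3.137, -0.001, 1.215]
contact_force: [0.6, -0.2, -0.6]
opening: 0.031
grip_force: 0.0
```

```bash
python3 - <<'E'
from m import *
s=robot.observe();print(s['tool_pos'],s['contact_force'],s['opening'],s['qpos'])
p=shot('wrist','w5.png')
print([(n,robot.tip_of(p,n)[:1]) for n in('knuckle_high','door_top')])
E
```

```text
[0.58830706 0.0465166  0.23336856] [ 0.64384682 -0.1811007  -0.59349767] 0.030975262776815723 [-5.08905474e-02  4.67448706e-01  1.35722285e+00 -5.93625292e-05
  1.31251477e+00  3.05068524e-01]
[('knuckle_high', [{'at': [284.1, 77.6], 'p': 0.85}]), ('door_top', [{'at': [278.5, 246.6], 'p': 0.63}])]
```

View pics/w5.png

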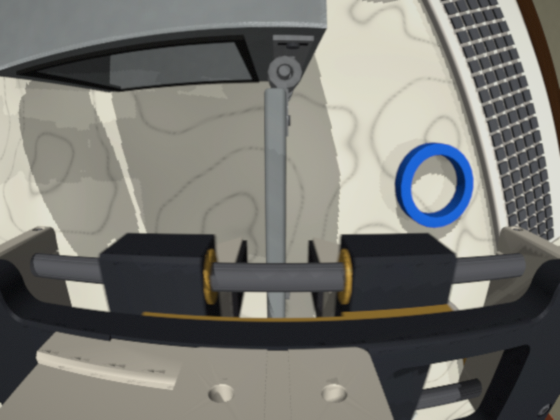

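The door hangs on its pins, with the pin visible in the knuckle at (285,72) and the gripper clear above. Next I go to the outer face.

Request:
carry_out --commands '[[[-0.01,0.012,0],0,0],[[-0.01,0.015,0],0,0],[[-0.006,0.01,0],0,0],[[0,0,0.01],0,0],[[0,0,0.02],0,0],[[0,0,0.013],0,0],[[0,0,0.005],0,0],[[0,0,0],0,0],[[0,-0.004,0],0,0],[[0,-0.003,0],0,0],[[0,-0.002,0],0,0],[[0,0,0],0,0]]'

```text
time: 17.85
tool_pos: [0.6044, 0.0125, 0.1835]
tool_rot: [3.141, -0.0, 1.215]
contact_force: [0.3, 0.3, 0.9]
opening: 0.0001
grip_force: 0.0
```

Request:
carry_out --commands '[[[-0.0009,-0.0065,0],0.05,0],[[-0.0009,-0.0065,0],0.05,0],[[-0.0009,-0.0065,0],0.05,0],[[-0.0009,-0.0065,0],0.05,0],[[-0.0009,-0.0065,0],0.05,0],[[-0.0009,-0.0065,0],0.05,0],[[-0.0009,-0.0065,0],0.05,0],[[-0.0009,-0.0065,0],0.05,0],[[-0.0009,-0.0065,0],0.05,0],[[-0.0009,-0.0065,0],0.05,0],[[0,0,0],0,0]]'

```text
time: 19.23
tool_pos: [0.5458, 0.0404, 0.1834]
tool_rot: [3.141, -0.0, 0.716]
contact_force: [-0.1, 0.1, -0.8]
opening: 0.0002
grip_force: 0.0
```

```bash
cat > c.py <<'E'
from m import *
s=robot.observe();Rm=R.from_euler('xyz',s['tool_rot']).as_matrix()
print(s['time'],s['tool_pos'],s['tool_rot'],s['contact_force'],'P in tool',Rm.T@(np.array([.6298,.1413,.18])-s['tool_pos']))
E
python3 - <<'E'
from c import *
p=shot('wrist','w6.png')
E
```

```text
19.225 [0.54575713 0.04040568 0.18336671] [ 3.14140555e+00 -8.96748568e-05  7.15548528e-01] [-0.07625532  0.09994737 -0.75935182] P in tool [ 0.12961952 -0.02101418  0.0033744 ]
```

View pics/w6.png

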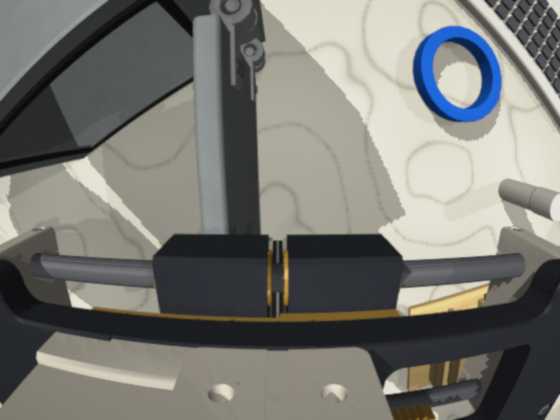

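The door's follows the fingers. Continuing.

Request:
carry_out --commands '[[[-0.0009,-0.0065,0],0.05,0],[[-0.0009,-0.0065,0],0.05,0],[[-0.0009,-0.0065,0],0.05,0],[[-0.0009,-0.0065,0],0.05,0],[[-0.0009,-0.0065,0],0.05,0],[[-0.0009,-0.0065,0],0.05,0],[[-0.0009,-0.0065,0],0.05,0],[[-0.0009,-0.0065,0],0.05,0],[[-0.0009,-0.0065,0],0.05,0],[[-0.0009,-0.0065,0],0.05,0],[[-0.0009,-0.0065,0],0.05,0],[[-0.0009,-0.0065,0],0.05,0],[[-0.0009,-0.0065,0],0.05,0],[[-0.0009,-0.0065,0],0.05,0],[[-0.0009,-0.0065,0],0.05,0],[[-0.0009,-0.0065,0],0.05,0],[[-0.0009,-0.0065,0],0.05,0],[[0,0,0],0,0]]'

```text
time: 21.52
tool_pos: [0.4988, 0.1377, 0.1832]
tool_rot: [3.142, -0.0, -0.134]
contact_force: [0.3, 0.6, 0.0]
opening: 0.0006
grip_force: 0.0
```

```bash
python3 - <<'E'
from c import *
p=shot('wrist','w7.png')
print([(n,robot.tip_of(p,n)[:1]) for n in('door_top','door_centre','shut_centre','knuckle_high')])
g=cv2.cvtColor(p['pixels'],cv2.COLOR_RGB2GRAY)
L=cv2.createLineSegmentDetector().detect(g)[0][:,0]
for l in L:
    if np.hypot(l[2]-l[0],l[3]-l[1])>60 and max(l[1],l[3])<235: print(np.round(l), [np.round(rel(p,s,l[i:i+2],.197)[:2],4) for i in(0,2)])
E
```

```text
21.525 [0.49881078 0.13774624 0.18320239] [ 3.14156406e+00 -2.67286522e-04 -1.33531050e-01] [0.25673479 0.61701809 0.02979229] P in tool [ 0.12934916 -0.02096141  0.00323637]
[('door_top', [{'at': [214.5, 236.1], 'p': 0.84}]), ('door_centre', [{'at': [240.2, 188.1], 'p': 0.66}]), ('shut_centre', [{'at': [204.2, 185.1], 'p': 0.61}]), ('knuckle_high', [{'at': [236.9, 24.3], 'p': 0.83}])]
[287. 234. 381. 233.] [array([0.0233, 0.0054]), array([0.0233, 0.0455])]
[202. 234. 268. 234.] [array([ 0.0233, -0.03  ]), array([ 0.0233, -0.0023])]
[192.  27. 199. 199.] [array([ 0.1087, -0.0323]), array([ 0.038 , -0.0305])]
[137. 130. 163.  16.] [array([ 0.0673, -0.0561]), array([ 0.1151, -0.0452])]
[255.  96. 260. 232.] [array([ 0.0789, -0.0069]), array([ 0.0243, -0.0057])]
[521. 131. 559.  35.] [array([0.0721, 0.1178]), array([0.1287, 0.1507])]
[178.  52. 161. 132.] [array([ 0.0983, -0.0379]), array([ 0.0659, -0.0452])]
[559.  46. 528. 126.] [array([0.1222, 0.1497]), array([0.0753, 0.1222])]
[370.  29. 436.  53.] [array([0.1083, 0.0386]), array([0.1014, 0.0683])]
[225. 231. 217.  17.] [array([ 0.0247, -0.0199]), array([ 0.1123, -0.0224])]
[146. 158. 163.  69.] [array([ 0.0557, -0.0525]), array([ 0.0918, -0.0443])]
```

Request:
carry_out --commands '[[[-0.0009,-0.0065,0],0.05,0],[[-0.0009,-0.0065,0],0.05,0],[[-0.0009,-0.0065,0],0.05,0],[[-0.0005,-0.0033,0],0.025,0],[[-0.0004,-0.0026,0],0.02,0],[[-0.0002,-0.0013,0],0.01,0],[[-0.0002,-0.0013,0],0.01,0],[[0,0,0],0,0]]'

```text
time: 22.78
tool_pos: [0.5009, 0.1657, 0.1832]
tool_rot: [3.142, -0.0, -0.35]
contact_force: [0.5, -0.3, 0.6]
opening: 0.0003
grip_force: 0.1
```

```bash
cat > d.py <<'E'
from c import *
p=shot('wrist')
g=cv2.cvtColor(p['pixels'],cv2.COLOR_RGB2GRAY)
L=cv2.createLineSegmentDetector().detect(g)[0][:,0]
for l in L:
    if np.hypot(l[2]-l[0],l[3]-l[1])>60 and max(l[1],l[3])<235 and max(l[0],l[2])<262 and min(l[0],l[2])>130: print(np.round(l), [np.round(rel(p,s,l[i:i+2],.197)[:2],4) for i in(0,2)],[np.round(rel(p,s,l[i:i+2],.206)[:2],4) for i in(0,2)])
E
python3 d.py
```

```text
22.775 [0.50085064 0.16574319 0.18318813] [ 3.14152436e+00 -8.06980026e-05 -3.50128563e-01] [ 0.51494041 -0.2761195   0.58322498] P in tool [ 0.12951004 -0.02127206  0.00319713]
[256.  96. 262. 232.] [array([ 0.0792, -0.0068]), array([ 0.0246, -0.0049])] [array([ 0.0783, -0.0062]), array([ 0.0275, -0.0045])]
[170. 143. 174.   1.] [array([ 0.0616, -0.0416]), array([ 0.1221, -0.041 ])] [array([ 0.0619, -0.0385]), array([ 0.1181, -0.038 ])]
[176. 231. 170. 142.] [array([ 0.0248, -0.0414]), array([ 0.0621, -0.0415])] [array([ 0.0277, -0.0384]), array([ 0.0624, -0.0384])]
[227. 195. 218.  29.] [array([ 0.0402, -0.0189]), array([ 0.1071, -0.0219])] [array([ 0.0421, -0.0175]), array([ 0.1041, -0.0203])]
[185. 217. 181. 122.] [array([ 0.0309, -0.0369]), array([ 0.0699, -0.0366])] [array([ 0.0334, -0.0342]), array([ 0.0696, -0.0339])]
[182. 121. 183.  41.] [array([ 0.0704, -0.0365]), array([ 0.1034, -0.0363])] [array([ 0.07  , -0.0338]), array([ 0.1007, -0.0336])]
[202. 171. 208. 231.] [array([ 0.0501, -0.0284]), array([ 0.0249, -0.0275])] [array([ 0.0512, -0.0263]), array([ 0.0278, -0.0254])]
```

Request:
carry_out --commands '[[[0,-0.001,0],0,0],[[0,-0.001,0],0,0],[[0,-0.001,0],0,0],[[0,0,0],0,0]]'

```text
time: 23.32
tool_pos: [0.5019, 0.1687, 0.1832]
tool_rot: [-3.142, -0.0, -0.35]
contact_force: [-0.1, -0.9, -0.0]
opening: 0.0003
grip_force: 0.1
```

```bash
python3 d.py|grep -v '\[1'
```

```text
23.325 [0.50189336 0.16865957 0.18319408] [-3.14159162e+00 -9.42367256e-05 -3.50089253e-01] [-1.35543604e-01 -8.57488568e-01 -3.04159871e-04] P in tool [ 0.12953162 -0.01816964  0.00320631]
[259.  98. 261. 231.] [array([ 0.0782, -0.0058]), array([ 0.0251, -0.0051])] [array([ 0.0773, -0.0053]), array([ 0.028 , -0.0046])]
[201.  21. 200. 119.] [array([ 0.1115, -0.029 ]), array([ 0.0705, -0.029 ])] [array([ 0.1082, -0.0269]), array([ 0.0702, -0.0269])]
[229. 192. 224.  21.] [array([ 0.0413, -0.0179]), array([ 0.1107, -0.0195])] [array([ 0.043 , -0.0166]), array([ 0.1075, -0.018 ])]
```

Request:
carry_out --commands '[[[0,-0.001,0],0,0],[[0,-0.001,0],0,0],[[0,0,0],0,0]]'

```text
time: 23.75
tool_pos: [0.5026, 0.1705, 0.1832]
tool_rot: [3.142, 0.0, -0.35]
contact_force: [0.2, -1.0, -0.7]
opening: 0.0005
grip_force: 0.1
```

```bash
python3 d.py|grep -v '\[1'
```

```text
23.75 [0.50255272 0.17050692 0.18315207] [ 3.14150097e+00  1.17437230e-05 -3.50147647e-01] [ 0.19703633 -0.97447175 -0.65758977] P in tool [ 0.12954525 -0.01621605  0.00314907]
[260.  98. 261. 218.] [array([ 0.0782, -0.0051]), array([ 0.0305, -0.0052])] [array([ 0.0773, -0.0047]), array([ 0.033 , -0.0048])]
[203.  21. 207. 233.] [array([ 0.1113, -0.0281]), array([ 0.0239, -0.028 ])] [array([ 0.1081, -0.026 ]), array([ 0.0269, -0.0259])]
[232. 232. 228.  17.] [array([ 0.0245, -0.0172]), array([ 0.1123, -0.0179])] [array([ 0.0275, -0.0159]), array([ 0.109 , -0.0166])]
```

Request:
carry_out --commands '[[[0,-0.0005,0],0,0],[[0,-0.0005,0],0,0],[[0,-0.0005,0],0,0],[[0,0,0],0,0]]'

```text
time: 24.3
tool_pos: [0.503, 0.1719, 0.1832]
tool_rot: [3.141, 0.0, -0.35]
contact_force: [-0.4, -0.8, 0.2]
opening: 0.0006
grip_force: 0.1
```

```bash
python3 d.py|grep -v '\[1'
```

```text
24.3 [0.50304146 0.17186193 0.18317445] [ 3.14147870e+00  2.88276203e-06 -3.50227006e-01] [-0.4382573  -0.79489905  0.23492323] P in tool [ 0.12954979 -0.01478595  0.00317239]
[261. 124. 260. 231.] [array([ 0.0679, -0.0049]), array([ 0.0251, -0.0055])] [array([ 0.0678, -0.0044]), array([ 0.028, -0.005])]
[247.  84. 247.  23.] [array([ 0.0837, -0.0105]), array([ 0.1091, -0.0104])] [array([ 0.0825, -0.0096]), array([ 0.1061, -0.0096])]
[206.  19. 208. 232.] [array([ 0.1118, -0.0269]), array([ 0.0245, -0.0276])] [array([ 0.1086, -0.0249]), array([ 0.0274, -0.0256])]
[233. 231. 231.  17.] [array([ 0.0251, -0.017 ]), array([ 0.1122, -0.0167])] [array([ 0.028 , -0.0157]), array([ 0.1089, -0.0155])]
[200. 231. 196.  87.] [array([ 0.025 , -0.0308]), array([ 0.0836, -0.0304])] [array([ 0.0279, -0.0285]), array([ 0.0824, -0.0282])]
```

Request:
carry_out --commands '[[[0,-0.0005,0],0,0],[[0,-0.0005,0],0,0],[[0,-0.0005,0],0,0],[[0,0,0],0,0]]'

```text
time: 24.85
tool_pos: [0.5032, 0.1722, 0.1832]
tool_rot: [3.139, 0.0, -0.35]
contact_force: [-1.4, -6.2, 1.5]
opening: 0.0004
grip_force: 3.5
```

```bash
python3 d.py|grep -v '\[1'
```

```text
24.85 [0.50321081 0.17219319 0.18318497] [ 3.13931205e+00  3.20318997e-04 -3.50357070e-01] [-1.36026071 -6.21313859  1.49625245] P in tool [ 0.12950351 -0.01444031  0.00311056]
[261.  98. 261. 229.] [array([ 0.0782, -0.0048]), array([ 0.0257, -0.0054])] [array([ 0.0773, -0.0043]), array([ 0.0285, -0.005 ])]
[206.  21. 208. 232.] [array([ 0.1112, -0.0267]), array([ 0.0245, -0.0274])] [array([ 0.108 , -0.0247]), array([ 0.0274, -0.0254])]
[233. 232. 232.  17.] [array([ 0.0246, -0.0167]), array([ 0.1122, -0.0165])] [array([ 0.0275, -0.0154]), array([ 0.1089, -0.0153])]
[201. 231. 197. 119.] [array([ 0.025 , -0.0304]), array([ 0.0706, -0.03  ])] [array([ 0.0279, -0.0281]), array([ 0.0702, -0.0278])]
```

Contact with the gasket shows as about 6 N, so the door is shut. I'll back off and lift clear.

Request:
carry_out --commands '[[[0,0.001,0],0,0],[[0,0.001,0],0,0],[[0,0.003,0],0,0],[[0,0.01,0],0,0],[[0,0.02,0],0,0],[[0,0.02,0],0,0],[[0,0,-0.02],0,0],[[0,0,-0.03],0,0],[[0,0,-0.03],0,0],[[0,0,0],0,0],[[0,0,0],0,0],[[0,0,0],0,0]]'

```text
time: 26.4
tool_pos: [0.484, 0.1212, 0.2621]
tool_rot: [3.141, 0.002, -0.351]
contact_force: [-0.2, -0.0, 0.1]
opening: 0.0004
grip_force: 0.0
```

```bash
python3 - <<'E'
from c import *
p=shot('wrist')
for n,z in dict(knuckle_high=.147,door_top=.197,shut_centre=.1045,door_centre=.1045).items():
    print(n,[(np.round(q['at'],1),round(q['p'],2),np.round(atz(p,q['at'],z,s)[:2],4)) for q in robot.tip_of(p,n)[:1]])
g=cv2.cvtColor(p['pixels'],cv2.COLOR_RGB2GRAY)
for l in cv2.createLineSegmentDetector().detect(g)[0][:,0]:
    if np.hypot(l[2]-l[0],l[3]-l[1])>70 and max(l[1],l[3])<240 and max(l[0],l[2])<270:
        a,b=[atz(p,l[i:i+2],.197,s) for i in(0,2)];d=b-a
        print(np.round(l),a[:2],b[:2],'yaw',np.arctan(d[1]/d[0]))
E
```

```text
26.4 [0.48404942 0.12121332 0.2620709 ] [ 3.14055571e+00  2.02177993e-03 -3.50598379e-01] [-0.2097106  -0.03240793  0.13335587] P in tool [ 0.13015088 -0.06900902  0.08173642]
knuckle_high [(array([188.9,  56.6]), 0.61, array([0.6269, 0.1421]))]
door_top [(array([166.7, 195.9]), 0.76, array([0.5312, 0.1814]))]
shut_centre []
door_centre [(array([200.1, 174.1]), 0.73, array([0.532 , 0.1792]))]
[177. 233. 267. 235.] [0.50478997 0.18550502] [0.48305152 0.12735137] yaw 1.213068881248706
[142. 183. 140.  76.] [0.54559113 0.19450881] [0.61388073 0.16896856] yaw -0.35789288817178905
[173. 231. 166.  62.] [0.50723441 0.18725133] [0.61439537 0.14901708] yaw -0.34271337006912655
[154. 232. 148. 124.] [0.51117414 0.20116187] [0.58053911 0.17523933] yaw -0.3576413268547667
```

```bash
python3 -c "
from cell import robot
print(robot.hand_in())"
```

```text
the job is handed in; nothing more can be done
None
```

I hung the door on both pins and swung it shut onto the gasket with about 6 N, then let go, backed the gripper clear and handed the job in after about 26 s of the 67 s. My last camera check put the door within about 0.015 rad of parallel to the box front; the hand-in returned no verdict.

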